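Scrub out the mug with the bottle brush

ROBOT

A 7-joint arm with a two-finger parallel gripper is mounted at the origin on a cart in front of the work surface, level with it; the furniture and walls round the work are solid. World frame = base frame: x ahead of the robot, y to its left, z up, the work surface at z = 0. Lengths are in m, angles in rad, forces in N, time in s.
With the tool pointing down it reaches from about 0.35 to 0.9 m from the base axis. Payload 7.2 kg.
Tool frame: the origin (TCP) lies midway between the tips of the shut fingers; the grasp point (between the pads) lies 19 mm behind it; z points along the fingers, y is the direction in which the jaws open and shut (so a half turn about z gives the same grasp; the last joint's range is limited). The gripper opens to 85 mm and grips with 20 to 120 N. Pads are 22 mm wide; open, the fingers measure 114 mm over their backs; the gripper's body (76 mm by 85 mm) begins 54 mm behind the grasp point. The pads swing forward as they close: fully open they stand 13 mm farther back than shut.
Start: joints at [1.255, 0.411, -0.013, 1.596, 0.006, 1.134, -0.082], TCP at [0.153, -0.606, 0.231] pointing down, gripper open.
Joint ranges: [-2.95, 2.95], [-0.29, 1.99], [-1.47, 1.44], [0.14, 2.54], [-1.03, 4.17], [0.13, 1.85], [-2.86, 2.86]. Speed limits (rad/s): [2.39, 2.39, 3.01, 3.01, 3.14, 3.14, 3.14].

INTERFACE

Orientations are given as a unit quaternion [x, y, z, w].
In Python, from rig import arm gives the robot as it stands. The module is installed in compiled form; this text tells all that it offers.
- The arm moves only by the tool arm_command, never from a script. Its argument "deltas" is a list of rows, each an object with "linear": the shift along the tool's x, y, z in mm, a list of three; "spin": the turn about the tool's z in rad; "gripper": the opening, from -1 (shut) to 1 (fully open). In form: [{"linear": [tx, ty, tz], "spin": spin, "gripper": gripper}, ...]. A call has 1 to 12 rows; each row is the pose to reach, as a shift and turn from the pose measured when the call began, along the tool's axes at that moment; what a row does not reach only later rows make up. A row lasts 1/8 s, in which the tool goes at most 62.5 mm and 10.7 degrees, less where a joint would pass 70% of its speed; a pose out of reach is approached as far as the arm can. A call with a gripper value outside its range is refused whole. The fingers move at their own pace and stop on an object; the grip force is fixed at half the most. Time passes only in rows, so rows that repeat a pose let the fingers close. It gives the time, the measured TCP pose, the force and the opening at its end, in the units of the state.
- arm.read_state(): the state, without advancing time (a new reading comes with each control period).
- arm.snapshot(name): name is "side" or "top" or "wrist"; returns the picture (384x512x3 uint8, blue, green, red); there is no depth.
- arm.camera_params(name): a dict with "camera_matrix" (3x3 intrinsics, pixels), "rvec" (rotation vector, rad) and "tvec" (3), from world to camera coordinates, as OpenCV has them. Camera axes: x right, y down, z forward; pixel columns grow to the right and rows downward; lengths in m; the calibration is good to about 2 mm. A picture is of the moment at which its call begins: read the wrist's pose just before it. camera_params takes no time and is no camera call; for the wrist camera it gives the pose at the moment of the call.
- arm.finish_job(): hands the job in, once; it reports no verdict.
The state is a dict: "time_s": time; "joint_pos": joint angles; "qvel": joint speeds; "joint_efforts": joint torques, N m; "position": TCP position; "eef_rot": TCP orientation; "ft_force": force on the tool from outside, world axes, zero at the start; "torque": the same for the moment, N m; "opening": opening from 0.0 (shut) to 1.0 (fully open).
Only numpy, scipy, OpenCV 4.12 (cv2) and the standard library are available. Lean on these libraries where they do the work, as an engineer would, in place of code of your own. Each camera call takes 0.05 s, during which the arm holds its last target.

TASK

Take the bottle brush from its pot and scrub out the mug with it: three strokes, each down to the bottom of the mug and back up at least half its depth. Be gentle: the mug stays standing where it is and the things around it are not disturbed. Then put the brush back upright in its pot, bristles down.

Things in the scene. Friction and masses are not known exactly. Their poses are not given: they have to be found in the camera images.
- brush: Bottle brush, 180 mm long, about 70 g, at first standing upright in the pot. Origin at the centre of its flat lower end (foot of the bristle head); z runs up along the brush. Bristle head: 44 mm diameter, z = 0 to 85 mm, rigid here; 7 mm steel neck to 100 mm; round wooden handle, 20 mm diameter and straight from z = 109 to 176 mm, for gripping in any yaw.
- brush_top (a point): The upper end of the brush's handle, on its axis, 180 mm from the foot.
- brush_pot: Open round white pot for the brush, fixed to the worktop, 75 mm diameter, 70 mm high, wall 5 mm, inner diameter 59 mm at the floor widening to 65 mm at the rim. Origin at the centre of its underside, z up.
- pot_floor (a point): Centre of the pot's inner floor, 6 mm above the worktop; the rim is 64 mm above this point.
- mug: The only mug (the cup with a handle), loose, about 0.3 kg, 101 mm high, round body of 83 mm diameter at the rim; free inner width narrowing from 66 mm at the rim to 54 mm at the floor. Handle toward its own -y. Origin on the underside, at the middle of the outline with handle: the body's axis lies 19 mm from it toward the mug's +y. z up.
- mug_floor (a point): Centre of the mug's inner floor, on the axis of the round body, 7 mm above its underside; the rim is 93 mm above this point.
- glass: Drinking glass without handle, 80 mm diameter, 92 mm high, loose, a bystander. Origin at the centre of its underside. It, the mug and the brush pot may swap places.
- timer: Egg timer, 58 mm diameter, 57 mm high, loose, a bystander. Origin at the centre of its underside.
- spice_jar: Spice jar that stands alone in front of the toaster, 45 mm diameter, 106 mm high, loose, a bystander. Origin at the centre of its underside.
There are look-alikes about, which are no part of the job. What is shaped like the brush but red is not meant.

How it is judged:
On the way, in this order (a step that is already met when the one before it is completed fails the run):
1. the brush's foot reaches the bottom of the mug for the first time (within 12 mm of the inner floor) (z of brush in the frame of mug below 0.019 m and horizontal distance between brush and mug_floor below 0.03 m), for 0.05 s.
2. first up-stroke: the foot is 45 mm or more above the mug's inner floor, still in line with the mug (z of brush in the frame of mug above 0.052 m and horizontal distance between brush and mug_floor below 0.04 m), for 0.05 s.
3. the brush's foot reaches the bottom of the mug for the second time (within 12 mm of the inner floor) (all of step 1), for 0.05 s.
4. second up-stroke: the foot is 45 mm or more above the mug's inner floor, still in line with the mug (all of step 2), for 0.05 s.
5. the brush's foot reaches the bottom of the mug for the third time (within 12 mm of the inner floor) (all of step 3), for 0.05 s.
6. third up-stroke: the foot is 45 mm or more above the mug's inner floor, still in line with the mug (all of step 4), for 0.05 s.
At the end, for the whole second after the job is handed in: The brush stands at rest in its pot, bristles down: its foot within 20 mm of the pot's axis and within 12 mm of the pot's floor, its top at least 155 mm above that floor. The mug stands upright (within 0.1 rad), at rest, less than 40 mm from where it began (horizontal distance between brush and pot_floor below 0.02 m and z of brush in the frame of pot_floor below 0.012 m and z of brush_top in the frame of pot_floor above 0.155 m and linear speed of each of brush, mug below 0.03 m/s and angle between mug's own z axis and vertical below 0.1 rad and distance of mug from where it was at the start of the episode below 0.04 m); the robot touches nothing.
It fails at once if the mug is tipped by more than 0.35 rad (angle between mug's own z axis and vertical above 0.35 rad).
It fails at once if the brush is pressed on the mug with more than 40 N (contact force between brush and mug above 40 N).
It fails at once if the drinking glass is shifted by more than 30 mm (distance of glass from where it was at the start of the episode above 0.03 m).
It fails at once if the egg timer is shifted by more than 30 mm (distance of timer from where it was at the start of the episode above 0.03 m).
It fails at once if the spice jar is shifted by more than 30 mm (distance of spice_jar from where it was at the start of the episode above 0.03 m).
It also fails if it takes over 61 s, if anything falls off the work surface, if the arm or the gripper's body presses on something with over 40 N, if the wrist force passes 120 N, or if a joint passes its speed limit or range.

## Working session

There is one attempt and no reset: what is moved stays moved. The work goes in short steps, Python scripts to look and compute and a tool call to move; the robot and the scene stay as the last step left them, time stands still between calls to the robot, and variables do not carry over. Pictures are saved under pics/ and viewed, and the job is handed in when it is done.

Besides the shell and the picture viewer there is one more tool, called after "Emit:" as name(argument=value, ...), one argument or row to a line, values as JSON. arm_command: Moves the arm, as the interface text tells. Its arguments: {"type":"object","properties":{"deltas":{"type":"array"}},"required":["deltas"]}

```bash
mkdir -p pics
python3 - <<'E'
from rig import arm
import cv2
s=arm.read_state()
print(s['time_s'],s['position'],s['eef_rot'],s['opening'],s['ft_force'])
for n in ['side','top','wrist']:
    p=arm.camera_params(n); im=arm.snapshot(n); cv2.imwrite(f'pics/{n}0.png',im)
    import numpy as np
    R=cv2.Rodrigues(np.array(p['rvec'],float))[0]; print(n,np.array(p['camera_matrix']).tolist(),(-R.T@np.array(p['tvec']).ravel()).round(3),R.round(2).tolist())
E
```

```text
0.0 [ 0.15315492 -0.60543878  0.23046856] [ 9.92336219e-01  1.23564546e-01 -1.34375167e-04 -7.82589778e-04] 0.9966347704117539 [-0.07927178 -0.2304014  -0.84107798]
side [[470.88959619472223, 0.0, 258.8780222492732], [0.0, 470.88959619472223, 195.85358837937042], [0.0, 0.0, 1.0]] [0.1   0.48  1.234] [[-0.82, -0.58, -0.01], [-0.48, 0.68, -0.56], [0.33, -0.45, -0.83]]
top [[365.48212863587156, 0.0, 252.7046179333345], [0.0, 365.48212863587156, 183.0850384930785], [0.0, 0.0, 1.0]] [ 0.449 -0.119  1.012] [[-0.02, -1.0, -0.03], [-1.0, 0.02, -0.07], [0.07, 0.03, -1.0]]
wrist [[344.3078356491403, 0.0, 254.26325465332718], [0.0, 344.3078356491403, 192.3360683694343], [0.0, 0.0, 1.0]] [ 0.229 -0.587  0.373] [[0.24, -0.97, -0.0], [-0.92, -0.23, 0.3], [-0.3, -0.07, -0.95]]
```

View pics/side0.png

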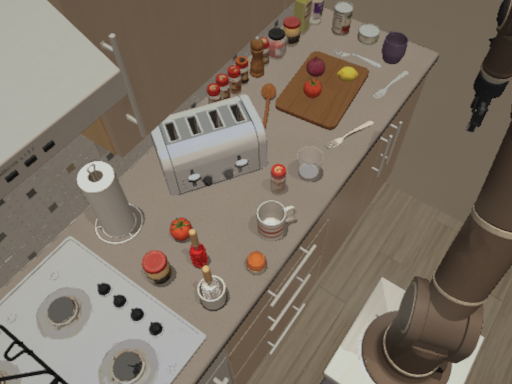

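View pics/top0.png

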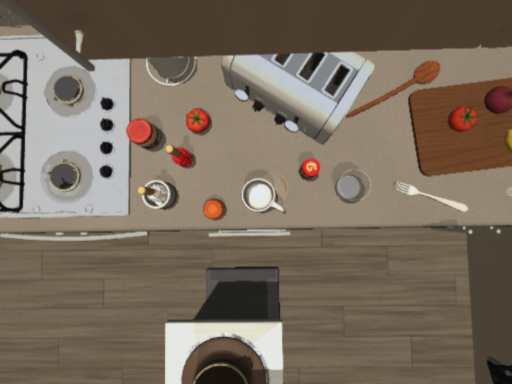

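View pics/wrist0.png

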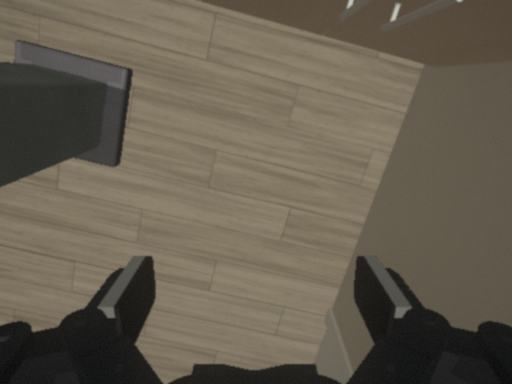

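Top view: the wooden-handled brush in the white pot is at (157,193) and side (211,290). The red look-alike is at (180,155) and side (197,250). The only cup with a handle is at (260,195), and the glass at (352,185) has none. The timer is at (213,209), the spice jar at (310,168). I'll check these in close crops.

Run:
```python
import cv2,numpy as np
t=cv2.imread('pics/top0.png');s=cv2.imread('pics/side0.png')
a=cv2.resize(t[130:230,125:295],None,fx=4.6,fy=4.6,interpolation=cv2.INTER_CUBIC)
cv2.imwrite('pics/topc.png',a)
b=cv2.resize(s[190:320,170:310],None,fx=4.5,fy=4.5,interpolation=cv2.INTER_CUBIC)
cv2.imwrite('pics/sidec.png',b)
```

```text
(no output)
```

View pics/topc.png

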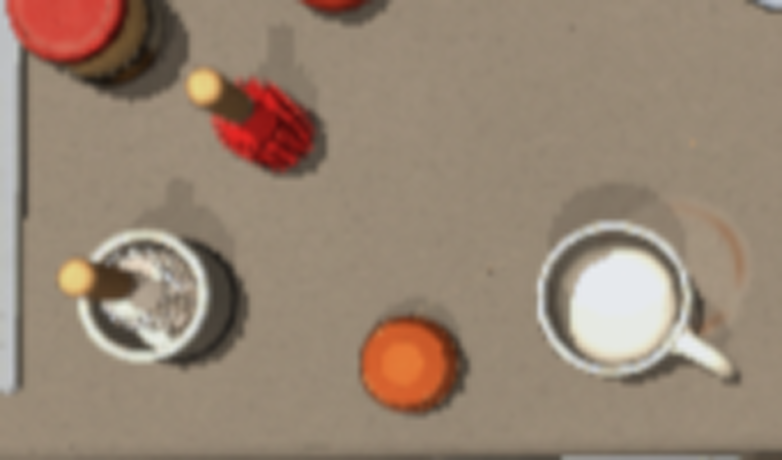

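View pics/sidec.png

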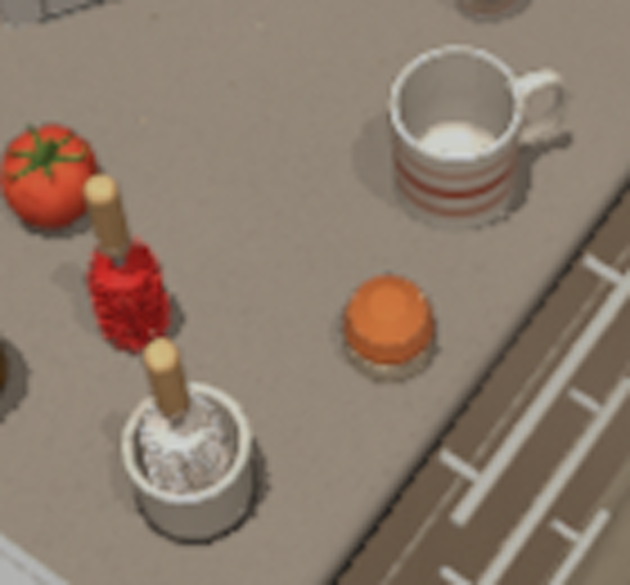

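The crops confirm it. The white-bristle brush stands in the pot, with its handle top at crop (77,277) and the pot rim centre at about (145,296). The mug rim centre is at about (615,300), with its handle to the lower right. Next I'll measure positions.

```bash
cat > h.py <<'E'
import numpy as np,cv2
def cam(p):
    K=np.array(p['camera_matrix'],float);R=cv2.Rodrigues(np.array(p['rvec'],float))[0];t=np.array(p['tvec'],float).ravel()
    return K,R,t
def ray(c,uv):
    K,R,t=c; d=R.T@np.linalg.solve(K,np.array([uv[0],uv[1],1.])); return -R.T@t,d/np.linalg.norm(d)
def onz(c,uv,z):
    o,d=ray(c,uv); return o+d*(z-o[2])/d[2]
def tri(c1,u1,c2,u2):
    o1,d1=ray(c1,u1);o2,d2=ray(c2,u2)
    A=np.stack([d1,-d2],1);s=np.linalg.lstsq(A,o2-o1,rcond=None)[0]
    a=o1+s[0]*d1;b=o2+s[1]*d2;return (a+b)/2,np.linalg.norm(a-b)
def proj(c,P):
    K,R,t=c;q=K@(R@np.asarray(P,float)+t);return q[:2]/q[2]
def yaw_of(q):
    from scipy.spatial.transform import Rotation as Ro
    return Ro.from_quat(q).as_matrix()
E
python3 - <<'E'
from h import *
from rig import arm
T=cam(arm.camera_params('top'));S=cam(arm.camera_params('side'))
t=lambda x,y:(x/4.6+125-.39,y/4.6+130-.39); s=lambda x,y:(x/4.5+170-.39,y/4.5+190-.39)
pr=lambda n,*a:print(n,*[np.round(x,4) for x in a])
pr('pot rim top',onz(T,t(145,296.5),.07)); pr('pot rim side',onz(S,s(188,440),.07))
pr('pot diam',onz(T,t(79,296),.07)-onz(T,t(211,296),.07))
pr('mug rim top',onz(T,t(615.5,299.5),.1)); pr('mug side',onz(S,s(457,106),.1))
pr('mug diam',onz(T,t(538,296),.1)-onz(T,t(693,296),.1))
pr('handle end top',onz(T,t(730,370),.06))
pr('brush top',*tri(T,t(75,278),S,s(162,354)))
pr('timer',onz(T,t(407,363),.05),onz(S,s(389,310),.05))
pr('red',*tri(T,t(204,88),S,s(103,190)))
# masks for rims
im=cv2.imread('pics/top0.png');h=cv2.cvtColor(im,cv2.COLOR_BGR2HSV)
m=((h[...,1]<45)&(h[...,2]>150)).astype(np.uint8)
for n,(x0,y0,x1,y1) in dict(pot=(138,176,175,212),mug=(238,174,282,215)).items():
    mm=np.zeros_like(m);mm[y0:y1,x0:x1]=m[y0:y1,x0:x1]
    c=max(cv2.findContours(mm,cv2.RETR_EXTERNAL,cv2.CHAIN_APPROX_NONE)[0],key=lambda c:cv2.contourArea(cv2.convexHull(c)))
    print(n,cv2.boundingRect(c),cv2.minEnclosingCircle(c),cv2.fitEllipse(c))
E
```

```text
pot rim top [0.4958 0.1642 0.07  ]
pot rim side [0.4988 0.1621 0.07  ]
pot diam [0.0014 0.0754 0.    ]
mug rim top [ 0.488  -0.1026  0.1   ]
mug side [ 0.4897 -0.102   0.1   ]
mug diam [0.0015 0.0841 0.    ]
handle end top [ 0.4488 -0.1657  0.06  ]
brush top [0.5    0.1638 0.1888] 0.0008
timer [0.4559 0.0185 0.05  ] [0.4573 0.0182 0.05  ]
red [0.5951 0.1013 0.1811] 0.0006
pot (142, 180, 28, 29) ((155.14515686035156, 193.56451416015625), 14.77424144744873) ((155.3449249267578, 193.92233276367188), (25.07687759399414, 25.95599937438965), 7.745431423187256)
mug (241, 178, 41, 34) ((262.5, 196.5), 22.327213287353516) ((259.31048583984375, 195.2815399169922), (31.798891067504883, 39.96752166748047), 120.6869888305664)
```

```bash
cat >> h.py <<'E'
def tool(s,w):
    R=yaw_of(s['eef_rot']); return np.round(1000*R.T@(np.asarray(w)-np.asarray(s['position'])),1)
E
python3 - <<'E'
from h import *
from rig import arm
s=arm.read_state()
print(yaw_of(s['eef_rot']).round(3).tolist())
for w in [(.30,-.52,.28),(.40,-.42,.30),(.46,-.1,.30),(.5,.164,.28)]: print(w,tool(s,w))
E
```

```text
[[0.969, 0.245, -0.0], [0.245, -0.969, 0.001], [-0.0, -0.001, -1.0]]
(0.3, -0.52, 0.28) [163.3 -47.  -49.3]
(0.4, -0.42, 0.3) [ 284.8 -119.4  -69.2]
(0.46, -0.1, 0.3) [ 421.5 -414.9  -68.9]
(0.5, 0.164, 0.28) [ 525.  -661.   -48.6]
```

Emit:
arm_command(
  deltas=[
    {"linear": [54,-16,-20],"spin": 0,"gripper": 1},
    {"linear": [108,-32,-40],"spin": 0,"gripper": 1},
    {"linear": [163,-47,-49],"spin": 0,"gripper": 1},
    {"linear": [204,-71,-56],"spin": 0,"gripper": 1},
    {"linear": [245,-95,-63],"spin": 0,"gripper": 1},
    {"linear": [285,-119,-69],"spin": 0,"gripper": 1},
    {"linear": [308,-168,-69],"spin": 0,"gripper": 1},
    {"linear": [331,-217,-69],"spin": 0,"gripper": 1},
    {"linear": [354,-266,-69],"spin": 0,"gripper": 1},
    {"linear": [376,-315,-69],"spin": 0,"gripper": 1},
    {"linear": [399,-365,-69],"spin": 0,"gripper": 1},
    {"linear": [421,-415,-69],"spin": 0,"gripper": 1},
  ],
)

```text
time_s: 1.65
position: [0.4595, -0.0983, 0.3001]
eef_rot: [0.992, 0.124, -0.0, -0.0]
ft_force: [0.9, 0.5, -0.1]
opening: 0.998
```

Run:
```python
from h import *
from rig import arm
s=arm.read_state()
print(s['time_s'],s['position'],s['joint_pos'],yaw_of(s['eef_rot']).round(3).tolist())
for w in [(.5,.164,.26)]: print(w,tool(s,w))
```

```text
1.65 [ 0.45948033 -0.09833382  0.30013071] [ 0.45059629  0.1097654  -0.37122692  1.83740113  0.04159128  1.20244325
 -1.25673922] [[0.969, 0.245, -0.0], [0.245, -0.969, 0.001], [0.0, -0.001, -1.0]]
(0.5, 0.164, 0.26) [ 103.6 -244.4   40.4]
```

Emit:
arm_command(
  deltas=[
    {"linear": [20,-50,8],"spin": 0,"gripper": 1},
    {"linear": [41,-98,16],"spin": 0,"gripper": 1},
    {"linear": [62,-147,24],"spin": 0,"gripper": 1},
    {"linear": [83,-196,32],"spin": 0,"gripper": 1},
    {"linear": [104,-244,40],"spin": 0,"gripper": 1},
    {"linear": [104,-244,40],"spin": 0,"gripper": 1},
    {"linear": [104,-244,40],"spin": 0,"gripper": 1},
  ],
)

```text
time_s: 2.52
position: [0.5003, 0.1632, 0.26]
eef_rot: [0.992, 0.124, -0.001, -0.0]
ft_force: [-0.2, -0.7, -0.2]
opening: 1.001
```

Run:
```python
from h import *
from rig import arm
s=arm.read_state()
print(s['time_s'],s['position'])
p=arm.camera_params('wrist');im=arm.snapshot('wrist');cv2.imwrite('pics/w1.png',im)
c=cam(p);print(proj(c,(.5,.164,.186)),proj(c,(.498,.163,.07)), -c[1].T@c[2])
im=arm.snapshot('side');cv2.imwrite('pics/s1.png',im)
```

```text
2.525 [0.50030706 0.16319949 0.2600243 ]
[252.35472257 204.33106135] [253.52734131 166.73989731] [0.57581629 0.18170211 0.40242301]
```

View pics/w1.png

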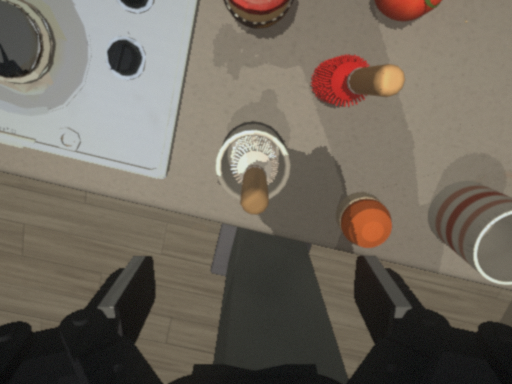

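View pics/s1.png

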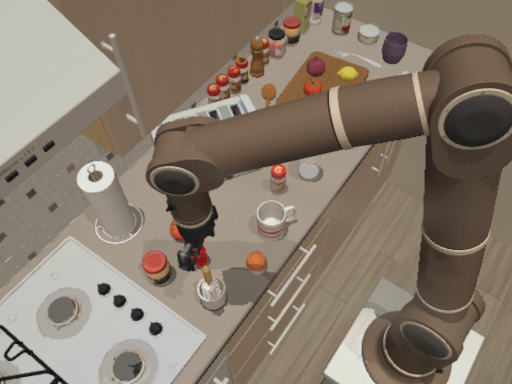

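The wrist view shows the handle top at (254,202), predicted (252,204), and the pot rim centre at (254,164), so the jaws are centred on the brush. Now I'll descend and close.

Emit:
arm_command(
  deltas=[
    {"linear": [0,-1,30],"spin": 0,"gripper": 1},
    {"linear": [0,-1,65],"spin": 0,"gripper": 1},
    {"linear": [0,-1,100],"spin": 0,"gripper": 1},
    {"linear": [0,-1,120],"spin": 0,"gripper": 1},
    {"linear": [0,-1,127],"spin": 0,"gripper": 1},
    {"linear": [0,-1,127],"spin": 0,"gripper": 1},
    {"linear": [0,-1,127],"spin": 0,"gripper": -1},
    {"linear": [0,-1,127],"spin": 0,"gripper": -1},
    {"linear": [0,-1,127],"spin": 0,"gripper": -1},
    {"linear": [0,-1,127],"spin": 0,"gripper": -1},
    {"linear": [0,-1,127],"spin": 0,"gripper": -1},
    {"linear": [0,-1,127],"spin": 0,"gripper": -1},
  ],
)

```text
time_s: 4.12
position: [0.5007, 0.1634, 0.1338]
eef_rot: [0.992, 0.123, 0.0, -0.0]
ft_force: [-0.7, 0.1, 5.6]
opening: 0.216
```

Emit:
arm_command(
  deltas=[
    {"linear": [0,0,0],"spin": 0,"gripper": -1},
    {"linear": [0,0,0],"spin": 0,"gripper": -1},
    {"linear": [0,0,0],"spin": 0,"gripper": -1},
    {"linear": [0,0,0],"spin": 0,"gripper": -1},
  ],
)

```text
time_s: 4.62
position: [0.5007, 0.1635, 0.1338]
eef_rot: [0.992, 0.123, 0.0, -0.0]
ft_force: [-0.1, 0.0, 3.8]
opening: 0.214
```

Run:
```python
from h import *
from rig import arm
s=arm.read_state()
print(s['time_s'],s['position'],s['opening'],s['ft_force'],s['torque'])
p=arm.camera_params('wrist');im=arm.snapshot('wrist');cv2.imwrite('pics/w2.png',im)
```

```text
4.625 [0.50074608 0.16345933 0.13384582] 0.21430590002014951 [-0.12328854  0.015626    3.76501652] [ 0.01710454  0.05094168 -0.06570998]
```

View pics/w2.png

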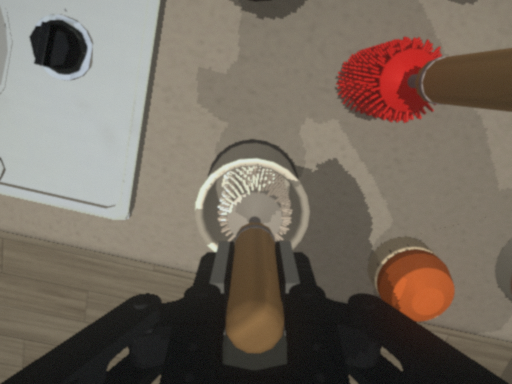

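The wrist view shows the handle held between the pads, at (256,290). Lifting it clear.

Emit:
arm_command(
  deltas=[
    {"linear": [0,0,-15],"spin": 0,"gripper": -1},
    {"linear": [0,0,-40],"spin": 0,"gripper": -1},
    {"linear": [0,0,-70],"spin": 0,"gripper": -1},
    {"linear": [0,0,-100],"spin": 0,"gripper": -1},
    {"linear": [0,0,-130],"spin": 0,"gripper": -1},
    {"linear": [0,0,-145],"spin": 0,"gripper": -1},
    {"linear": [0,0,-145],"spin": 0,"gripper": -1},
    {"linear": [0,0,-145],"spin": 0,"gripper": -1},
  ],
)

```text
time_s: 5.68
position: [0.5001, 0.163, 0.2777]
eef_rot: [0.992, 0.123, -0.001, 0.0]
ft_force: [0.4, -0.2, -1.0]
opening: 0.214
```

Run:
```python
from h import *
from rig import arm
s=arm.read_state()
print(s['time_s'],s['position'],s['opening'],s['ft_force'])
P=np.array(s['position'])
for n in ['top','side','wrist']:
    c=cam(arm.camera_params(n));im=arm.snapshot(n);cv2.imwrite(f'pics/{n}3.png',im)
    u=proj(c,P+[0,0,-.128]);v=proj(c,P+[0,0,-.128+.085]);print(n,u,v)
    if n!='wrist':
        x,y=int(u[0]),int(u[1]);cv2.imwrite(f'pics/{n}3c.png',cv2.resize(im[max(0,y-65):y+65,max(0,x-65):x+65],None,fx=4.5,fy=4.5,interpolation=cv2.INTER_CUBIC))
```

```text
5.675 [0.50008749 0.16301026 0.27770053] 0.21438195524903345 [ 0.44047773 -0.23543649 -1.03242058]
top [146.70901041 190.7778881 ] [133.96233199 188.68730218]
side [207.63440612 274.79277828] [203.87062876 259.68186094]
wrist [253.86648581 181.82476286] [253.66069921 222.28737589]
```

View pics/top3c.png

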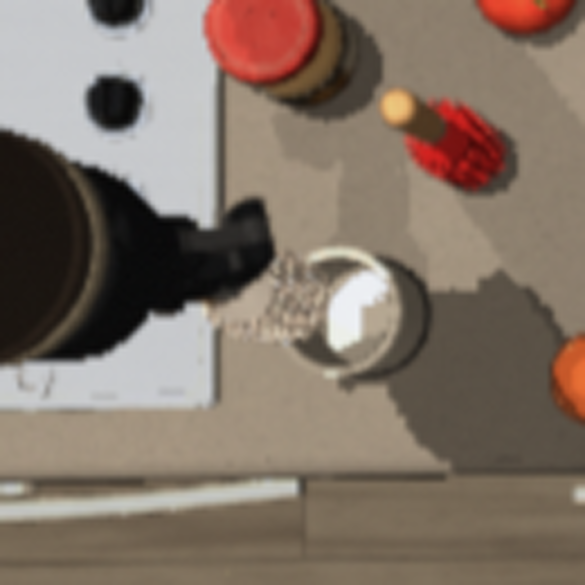

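View pics/side3c.png

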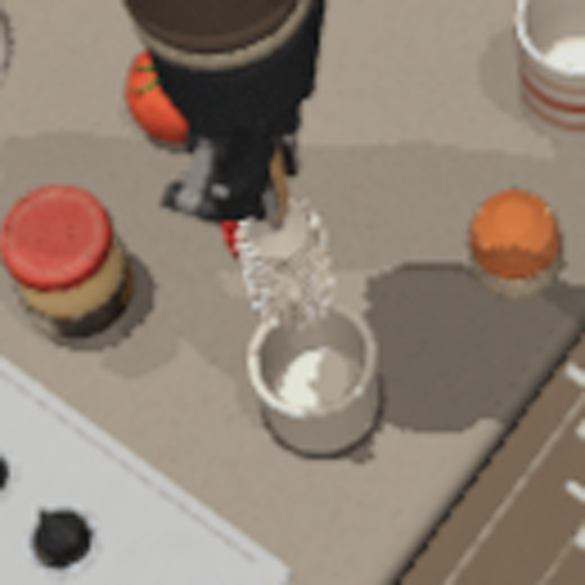

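View pics/wrist3.png

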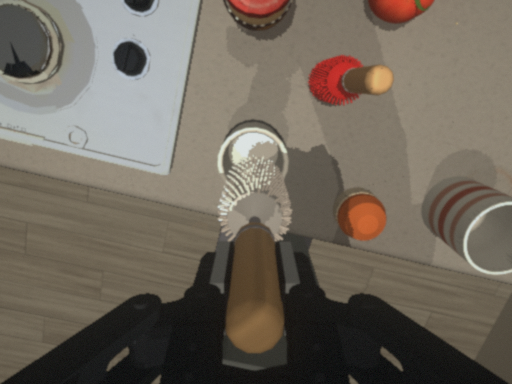

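The brush hangs straight: its foot edges in the top and side crops lie within a pixel or two of the prediction for an axis through the TCP. Now I'll move over the mug.

Run:
```python
from h import *
from rig import arm
s=arm.read_state()
for w in [(.4888,-.1023,.2777)]: print(w,tool(s,w))
```

```text
(0.4888, -0.1023, 0.2777) [-75.6 254.7   0. ]
```

Emit:
arm_command(
  deltas=[
    {"linear": [-6,20,0],"spin": 0,"gripper": -1},
    {"linear": [-16,55,0],"spin": 0,"gripper": -1},
    {"linear": [-29,97,0],"spin": 0,"gripper": -1},
    {"linear": [-41,139,0],"spin": 0,"gripper": -1},
    {"linear": [-54,181,0],"spin": 0,"gripper": -1},
    {"linear": [-65,220,0],"spin": 0,"gripper": -1},
    {"linear": [-73,246,0],"spin": 0,"gripper": -1},
    {"linear": [-76,255,0],"spin": 0,"gripper": -1},
    {"linear": [-76,255,0],"spin": 0,"gripper": -1},
    {"linear": [-76,255,0],"spin": 0,"gripper": -1},
  ],
)

```text
time_s: 7.08
position: [0.4887, -0.1011, 0.2776]
eef_rot: [0.992, 0.124, -0.001, -0.0]
ft_force: [0.3, -0.7, -0.3]
opening: 0.216
```

Run:
```python
from h import *
from rig import arm
s=arm.read_state()
print(s['time_s'],s['position'],s['opening'],s['ft_force'])
P=np.array(s['position'])
for n in ['top','side','wrist']:
    c=cam(arm.camera_params(n));im=arm.snapshot(n);cv2.imwrite(f'pics/{n}4.png',im)
    u=proj(c,P+[0,0,-.128]);v=proj(c,(.4888,-.1023,.101));print(n,u,v)
    if n!='wrist':
        # draw predicted foot and rim circles
        sc=4.5;x,y=int(u[0])-65,int(u[1])-65
        a=cv2.resize(im[y:y+130,x:x+130],None,fx=sc,fy=sc,interpolation=cv2.INTER_CUBIC)
    else: a=im.copy();sc=1;x=y=0
    th=np.linspace(0,6.283,60)
    for (ctr,r,col) in [(P+[0,0,-.128],.022,(0,0,255)),(np.array([.4888,-.1023,.101]),.0415,(0,255,0))]:
        pts=np.array([(proj(c,ctr+[r*np.cos(t),r*np.sin(t),0])-[x,y]+.5)*sc-.5 for t in th]).round().astype(np.int32)
        cv2.polylines(a,[pts],True,col,1)
    cv2.imwrite(f'pics/{n}4c.png',a)
```

```text
7.075 [ 0.4886868  -0.10107455  0.27764751] 0.21593038722582966 [ 0.3032945  -0.72666913 -0.29305951]
top [257.36627719 193.54768603] [258.27646001 194.38027743]
side [271.40292511 204.05482488] [271.46748212 213.06479638]
wrist [253.54621015 181.71561855] [254.95985061 167.7933527 ]
```

View pics/top4c.png

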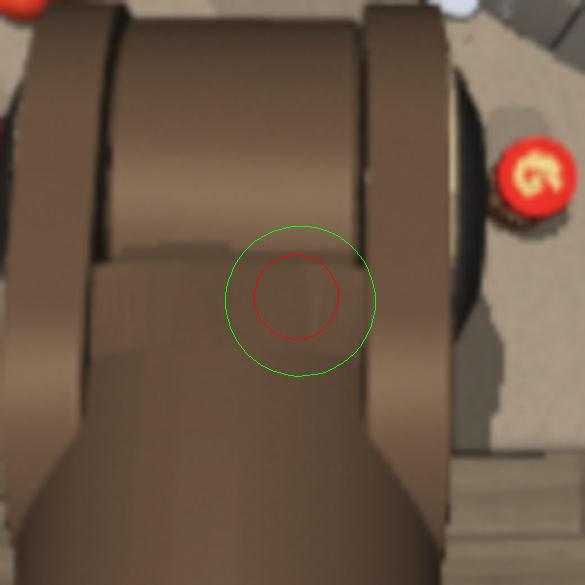

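View pics/side4c.png

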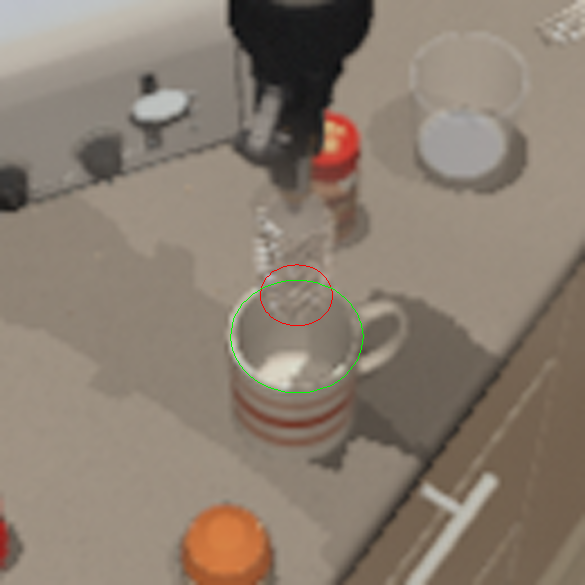

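View pics/wrist4c.png

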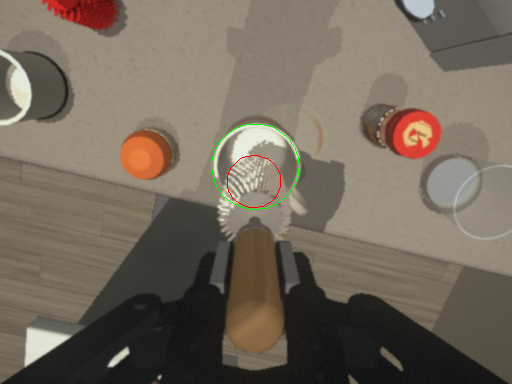

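Run:
```python
import cv2
a=cv2.imread('pics/wrist4.png')[110:260,180:330]
cv2.imwrite('pics/w4z.png',cv2.resize(a,None,fx=4,fy=4,interpolation=cv2.INTER_CUBIC))
a=cv2.imread('pics/wrist4c.png')[110:260,180:330]
cv2.imwrite('pics/w4zc.png',cv2.resize(a,None,fx=4,fy=4,interpolation=cv2.INTER_CUBIC))
```

```text
(no output)
```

View pics/w4z.png

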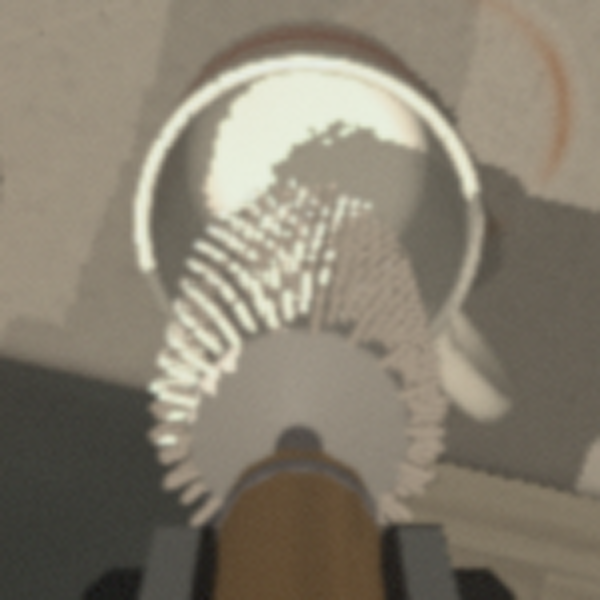

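View pics/w4zc.png

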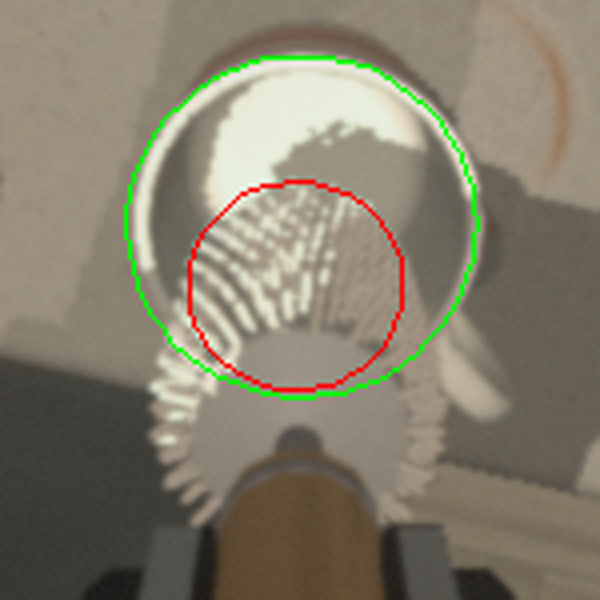

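The mug rim in the wrist crop is centred at about x=309, predicted 302, so the mug sits about 1.5 mm further along tool +y than I had it. The foot sits about 1 px right too. I'll correct by about +2 mm in y and go halfway in.

Emit:
arm_command(
  deltas=[
    {"linear": [0.5,2,0],"spin": 0,"gripper": -1},
    {"linear": [0.5,2,10],"spin": 0,"gripper": -1},
    {"linear": [0.5,2,30],"spin": 0,"gripper": -1},
    {"linear": [0.5,2,50],"spin": 0,"gripper": -1},
    {"linear": [0.5,2,70],"spin": 0,"gripper": -1},
    {"linear": [0.5,2,80],"spin": 0,"gripper": -1},
    {"linear": [0.5,2,80],"spin": 0,"gripper": -1},
  ],
)

```text
time_s: 8.1
position: [0.4891, -0.1032, 0.1971]
eef_rot: [0.992, 0.124, -0.001, -0.0]
ft_force: [0.0, -0.6, -0.7]
opening: 0.218
```

Run:
```python
from h import *
from rig import arm
s=arm.read_state()
print(s['time_s'],s['position'],s['ft_force'],s['torque'])
im=arm.snapshot('wrist');cv2.imwrite('pics/w5z.png',cv2.resize(im[90:260,170:340],None,fx=3.5,fy=3.5,interpolation=cv2.INTER_CUBIC))
im=arm.snapshot('side');cv2.imwrite('pics/s5z.png',cv2.resize(im[140:270,200:340],None,fx=4,fy=4,interpolation=cv2.INTER_CUBIC))
```

```text
8.1 [ 0.48911356 -0.1032305   0.19705713] [ 0.02825204 -0.59384382 -0.66209057] [0.02094993 0.05927062 0.00308012]
```

View pics/w5z.png

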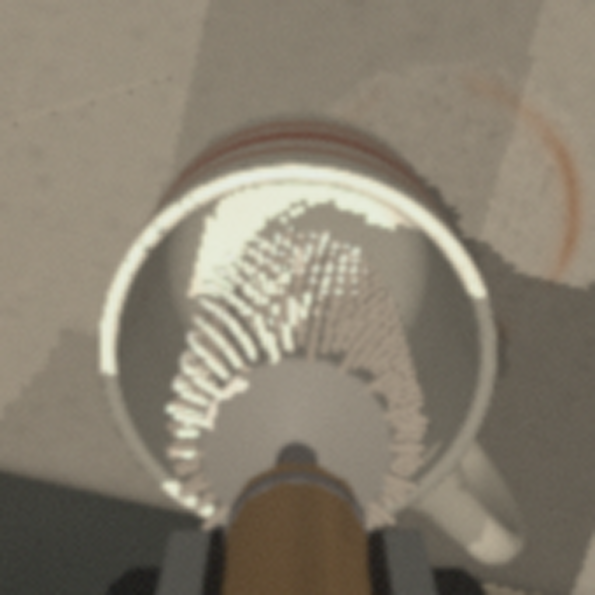

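View pics/s5z.png

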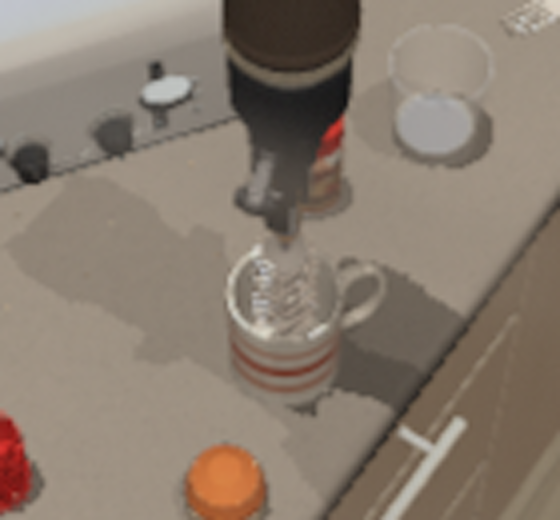

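The brush is centred in the rim: neck at x≈297 in the crop, rim from 100 to 496. No force yet, so on to the bottom.

Emit:
arm_command(
  deltas=[
    {"linear": [0,0,12],"spin": 0,"gripper": -1},
    {"linear": [0,0,26],"spin": 0,"gripper": -1},
    {"linear": [0,0,40],"spin": 0,"gripper": -1},
    {"linear": [0,0,48],"spin": 0,"gripper": -1},
    {"linear": [0,0,53],"spin": 0,"gripper": -1},
    {"linear": [0,0,55],"spin": 0,"gripper": -1},
    {"linear": [0,0,55],"spin": 0,"gripper": -1},
    {"linear": [0,0,55],"spin": 0,"gripper": -1},
  ],
)

```text
time_s: 9.2
position: [0.4901, -0.1034, 0.1436]
eef_rot: [0.992, 0.124, 0.0, 0.0]
ft_force: [-0.4, 0.7, -1.9]
opening: 0.22
```

Run:
```python
from h import *
from rig import arm
s=arm.read_state()
print(s['time_s'],s['position'],s['ft_force'],s['torque'])
im=arm.snapshot('wrist');cv2.imwrite('pics/w6z.png',cv2.resize(im[80:280,150:350],None,fx=3,fy=3,interpolation=cv2.INTER_CUBIC))
```

```text
9.2 [ 0.49010962 -0.10337472  0.1435534 ] [-0.36207888  0.70713495 -1.85851468] [-0.01346602  0.01200338  0.00579039]
```

View pics/w6z.png

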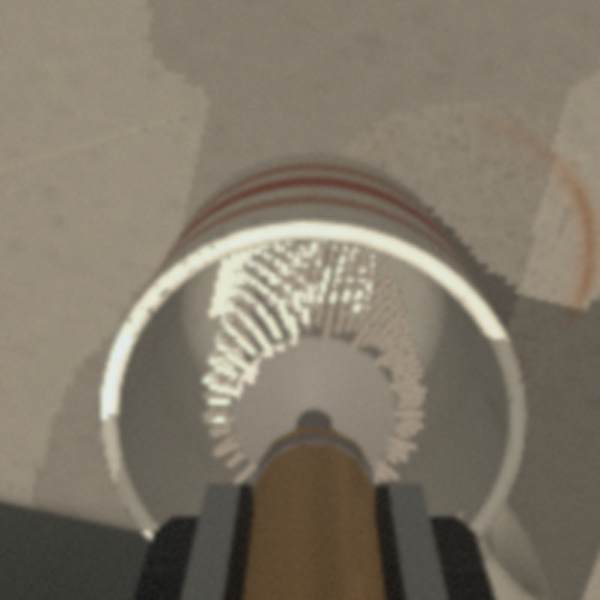

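Emit:
arm_command(
  deltas=[
    {"linear": [0,0,3],"spin": 0,"gripper": -1},
    {"linear": [0,0,5],"spin": 0,"gripper": -1},
    {"linear": [0,0,5],"spin": 0,"gripper": -1},
    {"linear": [0,0,5],"spin": 0,"gripper": -1},
  ],
)

```text
time_s: 9.75
position: [0.4901, -0.1033, 0.1385]
eef_rot: [0.992, 0.124, 0.0, -0.0]
ft_force: [0.2, 0.7, -0.7]
opening: 0.213
```

Emit:
arm_command(
  deltas=[
    {"linear": [0,0,1.5],"spin": 0,"gripper": -1},
    {"linear": [0,0,3],"spin": 0,"gripper": -1},
    {"linear": [0,0,3],"spin": 0,"gripper": -1},
  ],
)

```text
time_s: 10.12
position: [0.49, -0.1033, 0.1354]
eef_rot: [0.992, 0.124, -0.0, -0.0]
ft_force: [1.1, -0.1, -1.2]
opening: 0.218
```

Emit:
arm_command(
  deltas=[
    {"linear": [0,0,1],"spin": 0,"gripper": -1},
    {"linear": [0,0,2],"spin": 0,"gripper": -1},
    {"linear": [0,0,2],"spin": 0,"gripper": -1},
  ],
)

```text
time_s: 10.5
position: [0.4909, -0.1033, 0.1352]
eef_rot: [0.992, 0.124, 0.001, 0.0]
ft_force: [-3.6, 0.4, 16.7]
opening: 0.219
```

Contact at TCP z = 0.135 (17 N), as predicted, so the foot depth is confirmed. Now the up-stroke and the remaining strokes, stopping about 4 mm above the floor.

Emit:
arm_command(
  deltas=[
    {"linear": [-1,0,-12],"spin": 0,"gripper": -1},
    {"linear": [-1,0,-32],"spin": 0,"gripper": -1},
    {"linear": [-1,0,-52],"spin": 0,"gripper": -1},
    {"linear": [-1,0,-65],"spin": 0,"gripper": -1},
    {"linear": [-1,0,-65],"spin": 0,"gripper": -1},
    {"linear": [-1,0,-65],"spin": 0,"gripper": -1},
  ],
)

```text
time_s: 11.25
position: [0.4894, -0.1035, 0.1996]
eef_rot: [0.992, 0.123, 0.0, 0.0]
ft_force: [-0.4, 0.1, -0.9]
opening: 0.215
```

Emit:
arm_command(
  deltas=[
    {"linear": [0,0,15],"spin": 0,"gripper": -1},
    {"linear": [0,0,32],"spin": 0,"gripper": -1},
    {"linear": [0,0,46],"spin": 0,"gripper": -1},
    {"linear": [0,0,56],"spin": 0,"gripper": -1},
    {"linear": [0,0,61],"spin": 0,"gripper": -1},
    {"linear": [0,0,61],"spin": 0,"gripper": -1},
    {"linear": [0,0,61],"spin": 0,"gripper": -1},
    {"linear": [0,0,61],"spin": 0,"gripper": -1},
  ],
)

```text
time_s: 12.25
position: [0.4897, -0.1036, 0.1391]
eef_rot: [0.992, 0.123, 0.001, 0.0]
ft_force: [0.5, -0.5, -0.5]
opening: 0.221
```

Emit:
arm_command(
  deltas=[
    {"linear": [0,0,-12],"spin": 0,"gripper": -1},
    {"linear": [0,0,-32],"spin": 0,"gripper": -1},
    {"linear": [0,0,-52],"spin": 0,"gripper": -1},
    {"linear": [0,0,-61],"spin": 0,"gripper": -1},
    {"linear": [0,0,-61],"spin": 0,"gripper": -1},
    {"linear": [0,0,-61],"spin": 0,"gripper": -1},
  ],
)

```text
time_s: 13.0
position: [0.4892, -0.1036, 0.1996]
eef_rot: [0.992, 0.123, 0.0, 0.0]
ft_force: [0.8, -0.3, -0.5]
opening: 0.218
```

Emit:
arm_command(
  deltas=[
    {"linear": [0,0,15],"spin": 0,"gripper": -1},
    {"linear": [0,0,32],"spin": 0,"gripper": -1},
    {"linear": [0,0,46],"spin": 0,"gripper": -1},
    {"linear": [0,0,56],"spin": 0,"gripper": -1},
    {"linear": [0,0,61],"spin": 0,"gripper": -1},
    {"linear": [0,0,62],"spin": 0,"gripper": -1},
    {"linear": [0,0,62],"spin": 0,"gripper": -1},
    {"linear": [0,0,62],"spin": 0,"gripper": -1},
  ],
)

```text
time_s: 14.0
position: [0.4896, -0.1037, 0.138]
eef_rot: [0.992, 0.123, 0.001, 0.001]
ft_force: [0.3, 0.3, -0.9]
opening: 0.222
```

Run:
```python
from h import *
from rig import arm
im=arm.snapshot('wrist');cv2.imwrite('pics/w7z.png',cv2.resize(im[80:280,150:350],None,fx=3,fy=3,interpolation=cv2.INTER_CUBIC))
```

```text
(no output)
```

View pics/w7z.png

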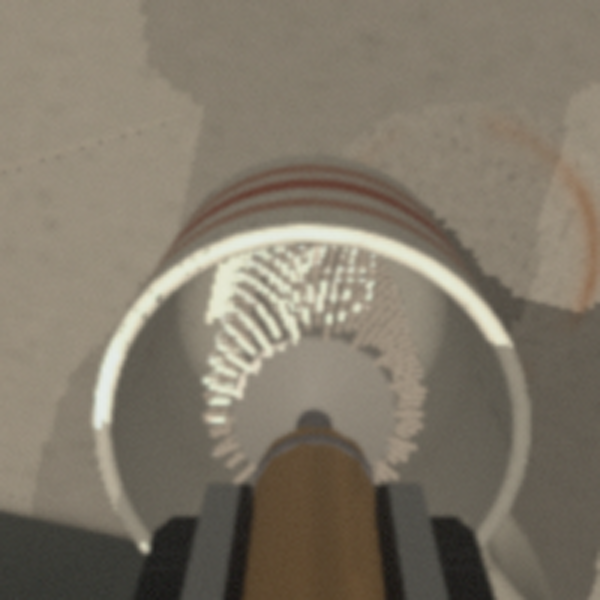

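The wrist view is unchanged: brush centred, mug standing. Now the third up-stroke and on out of the mug.

Emit:
arm_command(
  deltas=[
    {"linear": [0,0,-12],"spin": 0,"gripper": -1},
    {"linear": [0,0,-32],"spin": 0,"gripper": -1},
    {"linear": [0,0,-52],"spin": 0,"gripper": -1},
    {"linear": [0,0,-62],"spin": 0,"gripper": -1},
    {"linear": [0,0,-64],"spin": 0,"gripper": -1},
    {"linear": [0,0,-64],"spin": 0,"gripper": -1},
    {"linear": [0,0,-85],"spin": 0,"gripper": -1},
    {"linear": [0,0,-110],"spin": 0,"gripper": -1},
    {"linear": [0,0,-132],"spin": 0,"gripper": -1},
    {"linear": [0,0,-140],"spin": 0,"gripper": -1},
    {"linear": [0,0,-140],"spin": 0,"gripper": -1},
  ],
)

```text
time_s: 15.42
position: [0.4892, -0.1036, 0.2775]
eef_rot: [0.992, 0.123, 0.001, 0.001]
ft_force: [-0.0, 0.1, -1.1]
opening: 0.215
```

Run:
```python
from h import *
from rig import arm
s=arm.read_state();print(s['time_s'],s['position'])
for w in [(.499,.1633,.278)]: print(w,tool(s,w))
im=arm.snapshot('side');cv2.imwrite('pics/s8z.png',cv2.resize(im[140:270,200:340],None,fx=4,fy=4,interpolation=cv2.INTER_CUBIC))
```

```text
15.425 [ 0.48917822 -0.1035777   0.27749826]
(0.499, 0.1633, 0.278) [  74.9 -256.3   -0.7]
```

View pics/s8z.png

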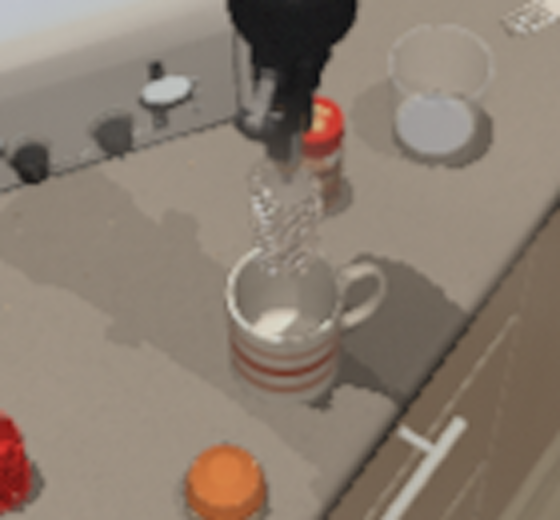

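The mug is where it was, rim centre at (285,298) in the crop, and the brush is clear of it. Back over the pot.

Emit:
arm_command(
  deltas=[
    {"linear": [6,-20,0],"spin": 0,"gripper": -1},
    {"linear": [16,-55,0],"spin": 0,"gripper": -1},
    {"linear": [29,-97,0],"spin": 0,"gripper": -1},
    {"linear": [41,-139,0],"spin": 0,"gripper": -1},
    {"linear": [54,-181,0],"spin": 0,"gripper": -1},
    {"linear": [65,-220,0],"spin": 0,"gripper": -1},
    {"linear": [72,-247,0],"spin": 0,"gripper": -1},
    {"linear": [75,-256,0],"spin": 0,"gripper": -1},
    {"linear": [75,-256,0],"spin": 0,"gripper": -1},
    {"linear": [75,-256,0],"spin": 0,"gripper": -1},
  ],
)

```text
time_s: 16.73
position: [0.4991, 0.1614, 0.2764]
eef_rot: [0.992, 0.122, -0.0, 0.001]
ft_force: [0.6, -0.5, -0.6]
opening: 0.221
```

Run:
```python
from h import *
from rig import arm
s=arm.read_state()
print(s['time_s'],s['position'],s['ft_force'])
P=np.array(s['position'])
c=cam(arm.camera_params('wrist'));im=arm.snapshot('wrist')
th=np.linspace(0,6.283,60);a=im.copy()
for (ctr,r,col) in [(P+[0,0,-.128],.022,(0,0,255)),(np.array([.4973,.1632,.07]),.0375,(0,255,0))]:
    cv2.polylines(a,[np.array([proj(c,ctr+[r*np.cos(t),r*np.sin(t),0]) for t in th]).round().astype(np.int32)],True,col,1)
cv2.imwrite('pics/w9z.png',cv2.resize(a[100:250,180:330],None,fx=4,fy=4,interpolation=cv2.INTER_CUBIC))
```

```text
16.725 [0.4990887  0.16137598 0.27644018] [ 0.63006842 -0.45195592 -0.60660728]
```

View pics/w9z.png

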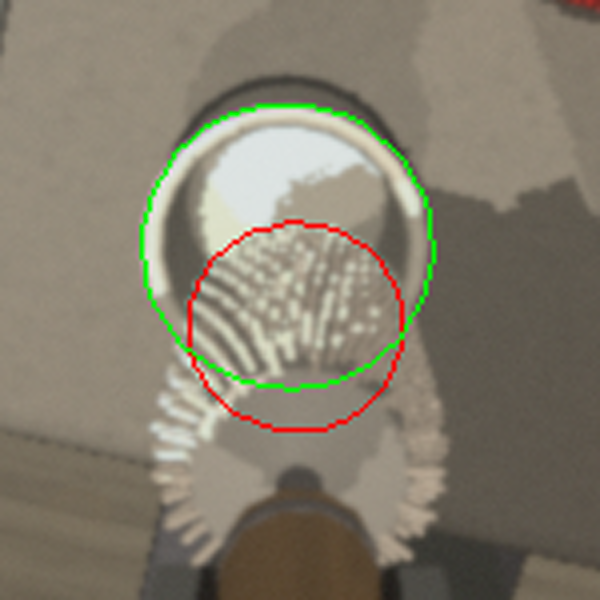

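The predicted pot and foot circles fit the picture. I'll shift about 1.7 mm in −y and lower.

Emit:
arm_command(
  deltas=[
    {"linear": [-0.5,-1.7,0],"spin": 0,"gripper": -1},
    {"linear": [-0.5,-1.7,15],"spin": 0,"gripper": -1},
    {"linear": [-0.5,-1.7,40],"spin": 0,"gripper": -1},
    {"linear": [-0.5,-1.7,65],"spin": 0,"gripper": -1},
    {"linear": [-0.5,-1.7,90],"spin": 0,"gripper": -1},
    {"linear": [-0.5,-1.7,110],"spin": 0,"gripper": -1},
    {"linear": [-0.5,-1.7,124],"spin": 0,"gripper": -1},
    {"linear": [-0.5,-1.7,134],"spin": 0,"gripper": -1},
    {"linear": [-0.5,-1.7,140],"spin": 0,"gripper": -1},
    {"linear": [-0.5,-1.7,140],"spin": 0,"gripper": -1},
    {"linear": [-0.5,-1.7,140],"spin": 0,"gripper": -1},
  ],
)

```text
time_s: 18.15
position: [0.4986, 0.163, 0.1371]
eef_rot: [0.992, 0.122, 0.001, 0.001]
ft_force: [0.2, 0.4, 0.3]
opening: 0.219
```

Emit:
arm_command(
  deltas=[
    {"linear": [0,0,1.5],"spin": 0,"gripper": -1},
    {"linear": [0,0,2.5],"spin": 0,"gripper": -1},
    {"linear": [0,0,3],"spin": 0,"gripper": -1},
    {"linear": [0,0,3],"spin": 0,"gripper": -1},
  ],
)

```text
time_s: 18.65
position: [0.4986, 0.1629, 0.1341]
eef_rot: [0.992, 0.122, 0.0, 0.001]
ft_force: [-0.3, -0.4, -0.6]
opening: 0.217
```

Emit:
arm_command(
  deltas=[
    {"linear": [0,0,0],"spin": 0,"gripper": -0.3},
    {"linear": [0,0,0],"spin": 0,"gripper": 0},
    {"linear": [0,0,0],"spin": 0,"gripper": 0.4},
    {"linear": [0,0,0],"spin": 0,"gripper": 1},
    {"linear": [0,0,0],"spin": 0,"gripper": 1},
    {"linear": [0,0,0],"spin": 0,"gripper": 1},
    {"linear": [0,0,0],"spin": 0,"gripper": 1},
    {"linear": [0,0,0],"spin": 0,"gripper": 1},
  ],
)

```text
time_s: 19.65
position: [0.4986, 0.1629, 0.1341]
eef_rot: [0.992, 0.122, 0.0, 0.001]
ft_force: [-0.2, 0.7, -0.8]
opening: 1.001
```

Run:
```python
from h import *
from rig import arm
s=arm.read_state();print(s['position'],s['opening'],s['ft_force'])
im=arm.snapshot('wrist');cv2.imwrite('pics/w10.png',im)
```

```text
[0.49859183 0.16289293 0.13406895] 1.0007833283259362 [-0.17384192  0.68222597 -0.8311902 ]
```

View pics/w10.png

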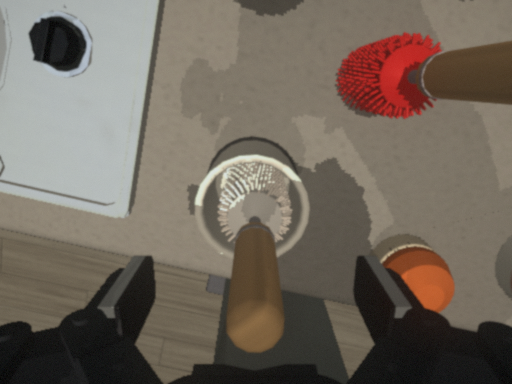

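The jaws are fully open and the brush stands free and upright in the pot, neck at (256,222). Retreating straight up, then aside.

Emit:
arm_command(
  deltas=[
    {"linear": [0,0,-20],"spin": 0,"gripper": 1},
    {"linear": [0,0,-55],"spin": 0,"gripper": 1},
    {"linear": [0,0,-95],"spin": 0,"gripper": 1},
    {"linear": [0,0,-135],"spin": 0,"gripper": 1},
    {"linear": [0,0,-165],"spin": 0,"gripper": 1},
    {"linear": [5,45,-170],"spin": 0,"gripper": 1},
    {"linear": [0,90,-170],"spin": 0,"gripper": 1},
    {"linear": [-10,130,-170],"spin": 0,"gripper": 1},
    {"linear": [-10,150,-170],"spin": 0,"gripper": 1},
    {"linear": [-10,150,-170],"spin": 0,"gripper": 1},
    {"linear": [-10,150,-170],"spin": 0,"gripper": 1},
  ],
)

```text
time_s: 21.08
position: [0.5249, 0.0165, 0.3043]
eef_rot: [0.992, 0.123, 0.001, 0.0]
ft_force: [-0.3, 0.3, 0.2]
opening: 1.002
```

Run:
```python
from h import *
from rig import arm
s=arm.read_state();print(s['time_s'],s['position'],abs(np.array(s['qvel'])).max())
for n in ['side','top']:
    im=arm.snapshot(n);cv2.imwrite(f'pics/{n}11.png',im)
cv2.imwrite('pics/s11z.png',cv2.resize(cv2.imread('pics/side11.png')[140:320,160:350],None,fx=3.2,fy=3.2,interpolation=cv2.INTER_CUBIC))
```

```text
21.075 [0.524947   0.0165272  0.30432546] 0.013185296327525884
```

View pics/s11z.png

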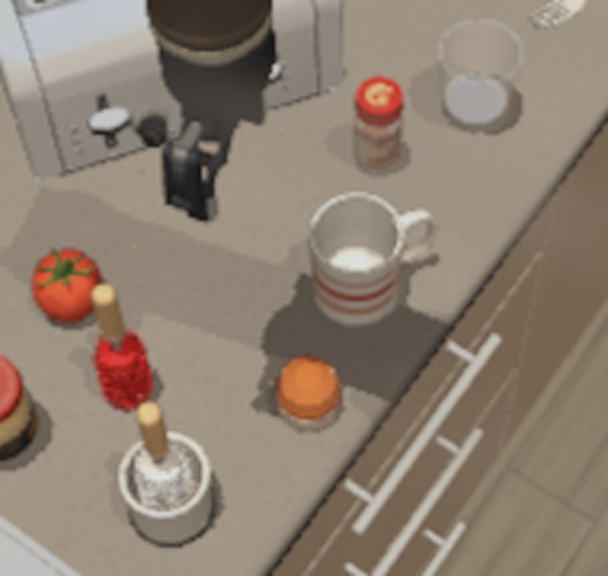

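View pics/top11.png

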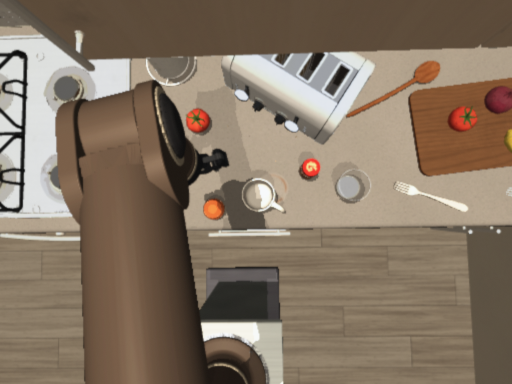

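The brush stands upright in its pot (handle top at side crop (150,412)). Mug, glass, timer and jar are at their starting pixels, and the arm is clear of everything and at rest.

Run:
```python
from rig import arm
print(arm.finish_job())
```

```text
the job is handed in; nothing more can be done
None
```

I took the white-bristled brush from its pot, scrubbed the mug with three full strokes, set the brush back upright in the pot and handed the job in at about 21 s. The hand-in reports no verdict.

- **Strokes:** The first stroke went down until the foot touched the mug floor, at tool height 0.135 m with about 17 N on the wrist. The second and third stopped about 4 mm and 3 mm above the floor by the measured tool height. Each up-stroke raised the foot about 60 mm above the floor or more.
- **Last checks:** After backing off, the side picture showed the brush upright in its pot with the bristles down. In the top and side pictures the mug, glass, timer and spice jar showed no visible shift. The gripper was open, the arm was at rest and it touched nothing.
- **Disagreements:** The mug measured about 1.5 mm further to the side in the wrist view than in the top view, and I corrected for that before inserting the brush. In the final top view the arm hid the pot, so only the side and wrist pictures confirm the brush's placing.

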